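Hook the spring rule on the ledge's lip, draw it out to the stripe and lock it

TASK

Pick up the orange spring rule and hook its steel end over the outer side of the raised lip at the end of the beech ledge; then back the case away along the ledge against its spring until the front end of the case (where the blade comes out) stands on the blue stripe. Leave the rule there lying flat and straight along the ledge, still hooked, and only then press its red lock button fully down. Do not disturb the other things.

Things in the scene. Friction and masses are not known exactly. Their poses are not given: they have to be found in the camera images.
- rule: Loose spring rule, 0.46 kg: orange case with black sides, 38 wide (x) x 140 long (y) x 28 mm high; grip across the 38. Origin: centre of the case's underside, z up. A yellow blade (22 x 2 mm, underside 16 mm up) leaves its front end, y = +70 mm, and can be drawn 85 mm out against a spring of 0.8 to 1.15 N. Set down anywhere, the case's weight holds it against the spring.
- hook (a point): Mid-width point of the inner face (towards the case) of the steel hook plate at the blade's end, 10 mm above underside level. The plate is 30 mm wide, 4 mm thick, and reaches down to 2 mm above underside level. Retracted, the point is at y = +110 mm in the rule's frame (40 mm free before the case); drawing the blade adds to it.
- ledge: Fixed beech board on the table, 110 wide (x) x 280 long (y), flat top 12 mm up. Origin: centre of its underside, z up. A lip across its +y end, 10 mm thick, stands 11 mm above the flat top; its outer face, which the hook must catch, is the board's end at y = +140 mm. A blue stripe 30 mm wide crosses the top, centred at y = +40 mm.
- rule_lock (a joint): Travel of the round red lock button, m: 0 off (start), 0.006 fully down; stays where pressed. It is 22 mm across, on the case's top at x = 0, y = +30 mm in the rule's frame, its top 35 mm above the case's underside when off. Pressing takes 3 N, rising to about 6 N at the bottom, where it clamps the blade.
Not all that is in view belongs to the job. Leave any purple look-alike of the rule alone.

How it is judged:
By the outcome, as a careful person would: the job done as asked, in the order asked, and still so for the second after the job is handed in, with the robot touching nothing.
It also fails if it takes over 48 s, if anything falls off the work surface, if the arm or the gripper's body presses on something with over 40 N, if the wrist force passes 120 N, or if a joint passes its speed limit or range.

ROBOT

A 6-joint arm with a two-finger parallel gripper is mounted at the origin on the work surface. World frame = base frame: x ahead of the robot, y to its left, z up, the work surface at z = 0. Lengths are in m, angles in degrees, forces in N, time in s.
With the tool pointing down it reaches from about 0.35 to 0.875 m from the base axis. Payload 4.2 kg.
Tool frame: the origin (TCP) lies at the very end of the fingers, on their centre line; the grasp point (between the pads) lies 19 mm behind it; z points along the fingers, x is the direction in which the jaws open and shut, and the axes are right-handed (so a half turn about z gives the same grasp; the last joint's range is limited). The gripper opens to 87 mm and grips with 3 to 60 N. Pads are 19 mm wide; open, the fingers measure 117 mm over their backs; the gripper's body (75 mm by 190 mm) begins 51 mm behind the grasp point.
Start: joints at [89.645, 22.042, 0.453, 0, -68.411, -14.817], TCP at [0.164, 0.603, 0.188] pointing down, gripper open.
Joint ranges: [-179.83, 179.83], [-69.29, 118.12], [-61.27, 80.66], [-181.25, 117.63], [-171.15, -9.14], [-177.46, 177.46]. Speed limits (degrees/s): [159.86, 159.86, 180, 180, 180, 180].

INTERFACE

Orientations are given as a 3x3 rotation matrix whose columns are the frame's x, y, z axes.
In Python, from station import r gives the robot as it stands.
- The arm moves only by the shell command python3 -m jog 'ROWS' [OPENING]. ROWS is JSON, a list of rows, each a list of 2 entries, a list of its own where there are three numbers: the shift along the tool's x, y, z in m, then the turn, a rotation vector about the tool's x, y, z in units of 5 degrees (1.0 is 5 degrees). A call has exactly 10 rows; each row is the pose to reach, as a shift and turn from the pose commanded when the call began, along the tool's axes at that moment; what a row does not reach only later rows make up. A row lasts 1/12 s, in which the tool goes at most 41.7 mm and 7.16 degrees, less where a joint would pass 70% of its speed; a pose out of reach is approached as far as the arm can. A call with a gripper value outside its range is refused whole. OPENING is the finger opening in m, from 0 to 0.087, set as the call begins (- or left out, the last holds). The fingers move at their own pace and stop on an object; the grip force is fixed at half the most. Time passes only in rows, so rows that repeat a pose let the fingers close, or fill a call up. It gives the time, the measured TCP pose, the force and the opening at its end, in the units of the state.
- r.sense(): the state, without advancing time (a new reading comes with each control period).
- r.capture(name): name is "scene" or "top" or "wrist"; returns (picture, depth): 480x640x3 uint8, blue, green, red; 480x640 float32, m along the optical axis (not along the pixel's ray), 0 where there is no reading.
- r.calibration(name): a dict with "fx", "fy", "cx", "cy" (pixels), "R" (3x3) and "t" (3): a world point X has camera coordinates R X + t; the wrist camera has in their place "tool_from_camera" (4x4, takes a point from camera to tool coordinates, whose origin is the TCP and whose axes are the tool frame's). Camera axes: x right, y down, z forward; pixel columns grow to the right and rows downward; lengths in m; the calibration is good to about 2 mm. A picture is of the moment at which its call begins: read the wrist's pose just before it. calibration takes no time and is no camera call.
- r.finish_job(): hands the job in, once; it reports no verdict.
Trained networks look in the newest picture that a camera, given by its name, has taken for a name from the list of things; names that differ only in an ending like _2 or _b are one class to them, and where a whole thing is asked for, a point or a joint stands for the part that bears it (a point fixed in the world has none). Each returns a list of dicts, best first, with "confidence" (0 to 1); they miss things now and then, are a little off and sometimes report something else, mostly with a low value. They report only what shows in the picture. A call takes as long as a camera call. They do not tell look-alikes from the thing itself.
- r.cut_out(query, camera): "region" (480x640 bool, what is visible of it) and "uv" ([column, row] in pixels, amid what is visible of it).
The state is a dict: "time_s": time; "joints": joint angles; "joint_velocities": joint speeds; "effort": joint torques, N m; "tcp_pos": TCP position; "ee_rot": TCP orientation; "wrist_force": force on the tool from outside, world axes, zero at the start; "moment": the same for the moment, N m; "gripper_width": opening from 0.0 (shut) to 1.0 (fully open).
Only numpy, scipy, OpenCV 4.12 (cv2) and the standard library are available. Lean on these libraries where they do the work, as an engineer would, in place of code of your own. Each camera call takes 0.05 s, during which the arm holds its last target.

## Working session

There is one attempt and no reset: what is moved stays moved. The work goes in short steps, Python scripts to look and compute and a shell command to move; the robot and the scene stay as the last step left them, time stands still between calls to the robot, and variables do not carry over. Pictures are saved under pics/ and viewed, and the job is handed in when it is done.

```bash
mkdir -p pics; ls
python3 - <<'E'
from station import r
import cv2,numpy as np
s=r.sense();print({k:np.round(v,3).tolist() for k,v in s.items()})
for c in ["scene","top","wrist"]:
    p,d=r.capture(c);cv2.imwrite(f"pics/{c}0.png",p);np.save(f"pics/{c}0.npy",d)
    print(c,{k:np.round(v,4).tolist() for k,v in r.calibration(c).items()})
print(r.sense()["time_s"])
E
```

```text
pics
{'time_s': 0.0, 'joints': [89.644, 22.092, 0.38, -0.03, -68.411, -14.817], 'joint_velocities': [-0.068, 0.092, -0.008, 0.066, -0.009, -0.014], 'effort': [0.0, -39.066, 18.74, 4.22, 0.011, -0.0], 'tcp_pos': [0.163, 0.603, 0.187], 'ee_rot': [[-0.262, -0.965, -0.001], [-0.965, 0.262, -0.002], [0.002, -0.0, -1.0]], 'wrist_force': [-0.23, -0.601, -0.746], 'moment': [0.049, -0.001, -0.003], 'gripper_width': 0.999}
scene {'fx': 438.6688, 'fy': 438.6688, 'cx': 317.1896, 'cy': 249.6787, 'R': [[-0.5978, 0.8015, 0.0145], [0.6135, 0.4691, -0.6352], [-0.516, -0.3708, -0.7722]], 't': [0.2416, -0.2699, 1.2331]}
top {'fx': 518.4033, 'fy': 518.4033, 'cx': 321.0514, 'cy': 240.2638, 'R': [[-0.0102, -0.9999, -0.0005], [-0.9888, 0.0101, -0.1492], [0.1492, -0.001, -0.9888]], 't': [0.0705, 0.4809, 1.0009]}
wrist {'fx': 396.0149, 'fy': 396.0149, 'cx': 314.0081, 'cy': 242.3945, 'tool_from_camera': [[1.0, -0.0002, 0.0003, 0.0006], [0.0001, 0.952, 0.3061, -0.0841], [-0.0003, -0.3061, 0.952, -0.1953], [0.0, 0.0, 0.0, 1.0]]}
0.15
```

View pics/top0.png

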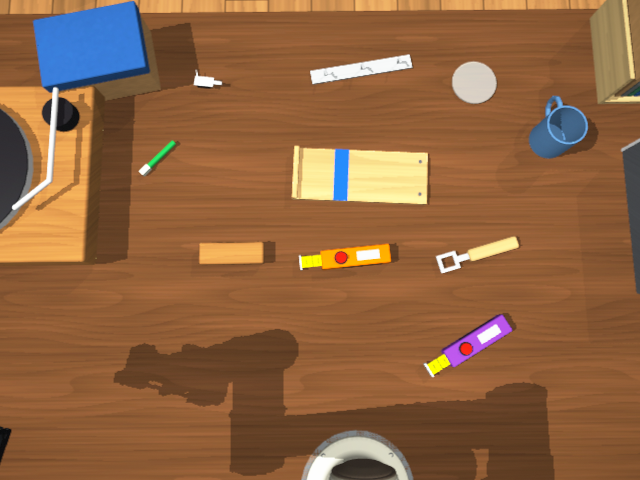

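View pics/scene0.png

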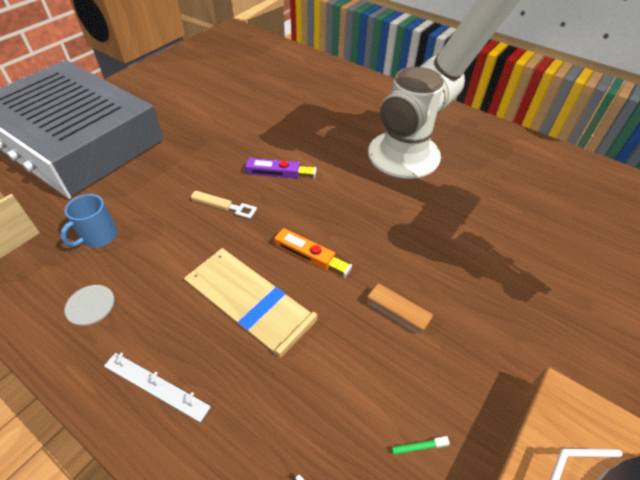

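View pics/wrist0.png

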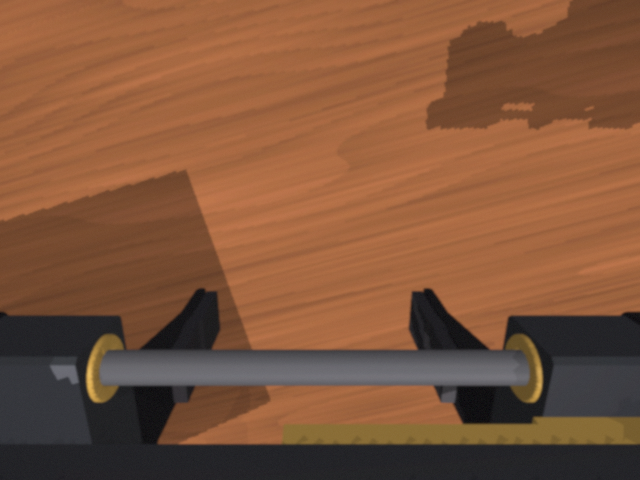

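The top view shows the orange rule near (345,257) with its hook at (302,262). The ledge is near (360,175), with its lip at the left (297,173) and the stripe at (341,175). The purple look-alike is at (468,345). I'll measure these next.

```bash
cat > h.py <<'E'
from station import r
import cv2,numpy as np
def cloud(c,d,cal,s=None):
    v,u=np.mgrid[0:480,0:640].astype(float)
    P=np.stack([(u-cal['cx'])/cal['fx']*d,(v-cal['cy'])/cal['fy']*d,d],-1)
    if c=='wrist':
        T=np.array(cal['tool_from_camera']);P=P@T[:3,:3].T+T[:3,3]
        return P@np.array(s['ee_rot']).T+np.array(s['tcp_pos'])
    return (P-np.array(cal['t']))@np.array(cal['R'])
def rays(c,uv,z,cal,s=None):
    uv=np.asarray(uv,float).reshape(-1,2)
    D=np.stack([(uv[:,0]-cal['cx'])/cal['fx'],(uv[:,1]-cal['cy'])/cal['fy'],np.ones(len(uv))],-1)
    if c=='wrist':
        T=np.array(cal['tool_from_camera']);R=np.array(s['ee_rot'])
        o=R@T[:3,3]+np.array(s['tcp_pos']);D=D@(R@T[:3,:3]).T
    else:
        R=np.array(cal['R']);o=-R.T@np.array(cal['t']);D=D@R
    return o+D*((z-o[2])/D[:,2])[:,None]
def rect(P):
    c,(w,h),a=cv2.minAreaRect((P[:,:2]*1000).astype(np.float32))
    if w<h:a+=90;w,h=h,w
    a=(a+0)%180
    return np.round(c,1),round(w,1),round(h,1),round(a,2)
E
cat > m.py <<'E'
from h import *
for c in ["top","scene"]:
    p,d=r.capture(c);cal=r.calibration(c);W=cloud(c,d,cal)
    hsv=cv2.cvtColor(p,cv2.COLOR_BGR2HSV)
    for q in ["rule","ledge","hook","rule_lock"]:
        for x in r.cut_out(q,c):
            m=x["region"];z=W[m][:,2]
            print(c,q,round(x["confidence"],2),np.round(x["uv"]),m.sum(),'med',np.round(np.median(W[m],0),4),'z',np.round(np.percentile(z,[5,25,50,75,95]),4))
            if m.sum()>150:
                k=m&(d>0);print('   rect all',rect(W[k]))
                hi=np.percentile(z,50);k=m&(abs(W[...,2]-hi)<.005);print('   rect medz',rect(W[k]))
                H,S,V=hsv[...,0],hsv[...,1],hsv[...,2]
                for n,lo,h2 in [("orange",9,19),("yellow",26,34),("blue",100,125),("red",0,4)]:
                    kk=m&(H>=lo)&(H<=h2)&(S>150)&(V>100)
                    if kk.sum()>20: print('   ',n,kk.sum(),np.round(np.median(W[kk],0),4),rect(W[kk]))
E
python3 m.py
```

```text
top rule 0.91 [472. 345.] 1720 med [ 0.2766 -0.229   0.0254] z [0.0138 0.0227 0.0254 0.027  0.032 ]
   rect all (array([ 272.6, -224.9]), 192.0, 38.0, 120.25)
   rect medz (array([ 281.5, -240.5]), 140.7, 37.7, 120.31)
    yellow 214 [ 0.236  -0.1634  0.0161] (array([269.1, -55. ]), 266.1, 40.9, 73.31)
    red 107 [ 0.2672 -0.2132  0.0329] (array([290.4, -77.7]), 296.9, 21.9, 80.03)
top rule 0.89 [348. 258.] 1626 med [0.4477 0.0097 0.0258] z [0.014  0.0232 0.0258 0.0274 0.032 ]
   rect all (array([450.5,  16.6]), 188.7, 43.3, 94.84)
   rect medz (array([448.8,  12.3]), 173.2, 38.4, 95.32)
    orange 320 [0.4405 0.0136 0.0252] (array([431.1,  22.9]), 198.9, 107.5, 128.85)
    yellow 216 [0.4422 0.0863 0.0163] (array([443.2,  85.6]), 39.1, 24.9, 92.07)
    red 105 [0.4478 0.0279 0.0332] (array([391.7,  39.9]), 138.3, 22.7, 166.92)
top rule 0.22 [342. 260.] 78 med [0.4475 0.0261 0.0334] z [0.0304 0.0326 0.0334 0.0346 0.0371]
top ledge 0.92 [357. 174.] 6991 med [ 0.6197 -0.0166  0.0102] z [0.0067 0.0088 0.0102 0.0117 0.0148]
   rect all (array([623.5, -16.4]), 283.7, 114.8, 86.92)
   rec
[... 1932 characters left out ...]
2]), 604.5, 41.5, 29.08)
    red 59 [0.4513 0.0291 0.0331] (array([449.8,  28.7]), 17.9, 17.2, 165.11)
scene hook 0.71 [339. 265.] 182 med [0.4414 0.0933 0.0163] z [0.009  0.0151 0.0163 0.0173 0.0188]
   rect all (array([435.6,  90.6]), 44.2, 38.1, 87.22)
   rect medz (array([441.9,  90.2]), 43.8, 26.9, 89.29)
    yellow 135 [0.4419 0.0869 0.0166] (array([681.7, 242.5]), 605.0, 37.5, 32.72)
scene hook 0.46 [308. 169.] 68 med [ 0.2346 -0.1568  0.0163] z [0.0142 0.0154 0.0163 0.0171 0.0183]
scene rule_lock 0.59 [314. 245.] 61 med [0.4499 0.0293 0.0331] z [0.0287 0.0314 0.0331 0.034  0.0351]
scene rule_lock 0.41 [286. 163.] 34 med [ 0.2688 -0.2127  0.033 ] z [0.0288 0.032  0.033  0.0344 0.0351]
```

```bash
python3 -m jog '[[[0.03,-0.026,0.002],[0,0,0.8]],[[0.06,-0.052,0.004],[0,0,1.6]],[[0.09,-0.078,0.006],[0,0,2.4]],[[0.12,-0.104,0.008],[0,0,3.2]],[[0.15,-0.13,0.01],[0,0,4]],[[0.18,-0.156,0.012],[0,0,4.8]],[[0.21,-0.182,0.014],[0,0,5.6]],[[0.24,-0.208,0.016],[0,0,6.4]],[[0.27,-0.234,0.018],[0,0,7.2]],[[0.3,-0.26,0.02],[0,0,8]]]' 0.065
cat > go.py <<'E'
from h import *
import sys
# usage: x y z angle_of_tool_x(deg)
x,y,z,a=map(float,sys.argv[1:5])
s=r.sense();R=np.array(s['ee_rot']);a=np.radians(a)
T=np.array([[np.cos(a),np.sin(a),0],[np.sin(a),-np.cos(a),0],[0,0,-1]])
from scipy.spatial.transform import Rotation as Ro
print('t',s['time_s'],'tcp',np.round(s['tcp_pos'],4),'toolx',round(np.degrees(np.arctan2(R[1,0],R[0,0])),2),'F',np.round(s['wrist_force'],2),'gw',round(s['gripper_width']*.087,4))
print('shift',np.round(R.T@(np.array([x,y,z])-s['tcp_pos']),4),'turn',np.round(np.degrees(Ro.from_matrix(R.T@T).as_rotvec())/5,3))
E
python3 go.py 0.452 -0.001 0.15 -175.2
```

```text
time_s: 1.48
tcp_pos: [0.3364, 0.2439, 0.1687]
ee_rot: [[-0.822, -0.569, 0.001], [-0.569, 0.822, 0.001], [-0.001, 0.0, -1.0]]
wrist_force: [1.9, -0.2, -0.4]
gripper_width: 0.748
t 1.4833 tcp [0.3364 0.2439 0.1687] toolx -145.32 F [ 1.85 -0.17 -0.42] gw 0.0651
shift [ 0.0443 -0.2672  0.0186] turn [0.008 0.013 5.976]
```

```bash
python3 -m jog '[[[0.0055,-0.033,0.003],[0,0,0.8]],[[0.011,-0.066,0.005],[0,0,1.6]],[[0.0165,-0.1,0.007],[0,0,2.4]],[[0.022,-0.133,0.01],[0,0,3.2]],[[0.0275,-0.167,0.012],[0,0,4]],[[0.033,-0.2,0.014],[0,0,4.8]],[[0.0385,-0.234,0.016],[0,0,5.4]],[[0.0443,-0.265,0.0186],[0,0,5.98]],[[0.0443,-0.267,0.0186],[0,0,5.98]],[[0.0443,-0.267,0.0186],[0,0,5.98]]]'
cat > w.py <<'E'
from h import *
import sys
n=sys.argv[1]
s=r.sense();p,d=r.capture('wrist');cv2.imwrite(f'pics/{n}.png',p)
cal=r.calibration('wrist');W=cloud('wrist',d,cal,s);np.savez(f'pics/{n}.npz',p=p,W=W)
print(s['time_s'],np.round(s['tcp_pos'],4))
for q in ["rule","hook","rule_lock","ledge"]:
    for x in r.cut_out(q,'wrist')[:2]:
        m=x['region']; k=m&(d>0)
        print(q,round(x['confidence'],2),np.round(x['uv']),m.sum(),np.round(np.median(W[k],0),4),rect(W[k]))
        z=W[...,2]; zz=np.percentile(W[k][:,2],60)
        kk=k&(abs(z-zz)<.004); print('   z',round(zz,4),rect(W[kk]))
E
python3 w.py w1; python3 go.py 0.452 -0.001 0.005 -175.2
```

```text
time_s: 2.32
tcp_pos: [0.4524, -0.0003, 0.1495]
ee_rot: [[-0.997, -0.082, -0.0], [-0.082, 0.997, -0.0], [0.0, -0.0, -1.0]]
wrist_force: [-0.4, 0.4, 0.0]
gripper_width: 0.749
2.3167 [ 4.524e-01 -3.000e-04  1.495e-01]
rule 0.93 [320. 223.] 8663 [ 0.4486 -0.0019  0.0269] (array([446.9,  23.1]), 196.0, 42.2, 94.94)
   z 0.0271 (array([449.7,  -4.8]), 139.6, 38.0, 95.35)
rule 0.82 [619.  26.] 2607 [ 0.2374 -0.1665  0.0171] (array([ 236.1, -170. ]), 61.3, 40.9, 125.54)
   z 0.0174 (array([ 239.7, -166.3]), 57.3, 30.5, 125.26)
hook 0.92 [620.  32.] 2033 [ 0.2351 -0.1614  0.0171] (array([ 228.8, -163.2]), 46.5, 37.4, 114.27)
   z 0.0173 (array([ 234.3, -161.6]), 44.4, 25.9, 114.47)
hook 0.68 [320. 316.] 1027 [0.4409 0.0902 0.017 ] (array([441.3,  86.7]), 45.8, 29.7, 95.87)
   z 0.0171 (array([441.1,  88.9]), 41.6, 29.2, 95.87)
rule_lock 0.57 [318. 254.] 512 [0.4469 0.024  0.0339] (array([446.9,  24.7]), 20.9, 20.2, 94.38)
   z 0.0341 (array([446.9,  24.7]), 20.9, 20.1, 94.38)
ledge 0.81 [118. 150.] 43411 [ 0.6181 -0.0453  0.0108] (array([620.9, -18.7]), 281.0, 111.4, 87.21)
   z 0.011 (array([620.9, -18.4]), 279.7, 111.4, 87.25)
t 2.5667 tcp [0.4519 0.0021 0.15  ] toolx -174.95 F [ 0.04  0.03 -0.18] gw 0.0652
shift [ 0.0002 -0.0031  0.145 ] turn [0.002 0.006 0.05 ]
```

View pics/w1.png

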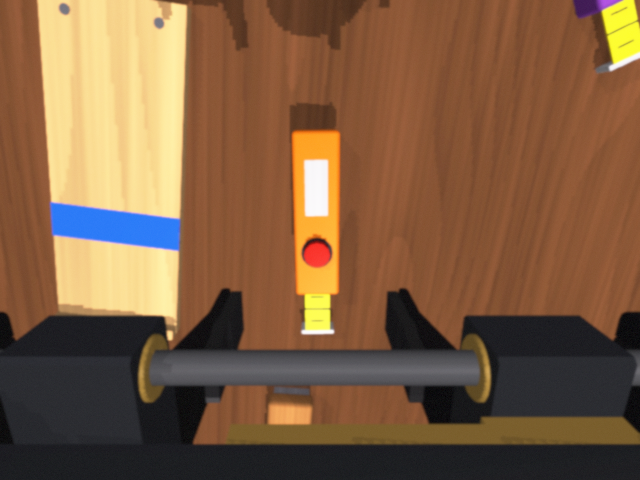

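The wrist view shows the orange case from (316,130) to (316,293), the hook at (317,331) and the ledge on the left. The arm was still settling when that was taken, so I'll measure again.

```bash
python3 w.py w2; python3 go.py 0.450 -0.003 0.005 -174.8
```

```text
2.5667 [0.4519 0.0021 0.15  ]
rule 0.98 [619.  24.] 2495 [ 0.2369 -0.1659  0.0171] (array([ 233.5, -168.5]), 63.6, 43.6, 125.05)
   z 0.0173 (array([ 239.1, -165.6]), 55.8, 30.8, 124.84)
rule 0.78 [319. 220.] 8571 [ 0.4486 -0.0024  0.0268] (array([448.6,  17.5]), 184.5, 40.5, 94.77)
   z 0.0271 (array([449.7,  -4.7]), 139.7, 38.0, 95.34)
hook 0.94 [315. 314.] 946 [0.4413 0.0901 0.0169] (array([439.8,  89.4]), 39.7, 27.7, 90.86)
   z 0.0171 (array([439.8,  89.4]), 39.7, 27.3, 90.86)
hook 0.67 [622.  30.] 1987 [ 0.235  -0.1621  0.0171] (array([ 228.1, -163.8]), 45.2, 39.3, 112.84)
   z 0.0173 (array([ 234.4, -161.1]), 45.0, 25.6, 112.84)
rule_lock 0.65 [319. 252.] 539 [0.4471 0.0238 0.0338] (array([447. ,  24.6]), 20.9, 20.7, 155.97)
   z 0.034 (array([447. ,  24.6]), 20.9, 20.7, 62.12)
ledge 0.9 [116. 148.] 43646 [ 0.6183 -0.0422  0.0108] (array([588.7, -11.1]), 296.0, 193.8, 87.17)
   z 0.011 (array([621.5, -19. ]), 278.8, 111.9, 87.07)
t 2.8167 tcp [0.452  0.0017 0.1499] toolx -175.0 F [ 0.56 -0.54 -0.32] gw 0.065
shift [ 0.0025 -0.0045  0.1449] turn [ 0.001  0.003 -0.04 ]
```

```bash
python3 -m jog '[[[0.001,-0.003,0.02],[0,0,-0.03]],[[0.002,-0.005,0.045],[0,0,-0.06]],[[0.002,-0.005,0.07],[0,0,-0.06]],[[0.002,-0.005,0.095],[0,0,-0.06]],[[0.002,-0.005,0.115],[0,0,-0.06]],[[0.002,-0.005,0.13],[0,0,-0.06]],[[0.002,-0.005,0.138],[0,0,-0.06]],[[0.002,-0.005,0.143],[0,0,-0.06]],[[0.002,-0.005,0.145],[0,0,-0.06]],[[0.002,-0.005,0.145],[0,0,-0.06]]]'
python3 w.py w3
```

```text
time_s: 3.65
tcp_pos: [0.4509, -0.0038, 0.005]
ee_rot: [[-0.996, -0.091, 0.001], [-0.091, 0.996, 0.0], [-0.001, 0.0, -1.0]]
wrist_force: [-0.6, 0.2, 0.4]
gripper_width: 0.747
3.65 [ 0.4509 -0.0038  0.005 ]
rule 0.58 [315. 260.] 18998 [ 0.4512 -0.0251  0.0269] (array([448.7,   8.1]), 166.2, 44.7, 95.36)
   z 0.0271 (array([449.9,  -4.4]), 140.5, 38.1, 95.33)
hook 0.59 [318. 419.] 272 [0.4414 0.075  0.0169] (array([442.1,  75.3]), 21.2, 6.4, 7.97)
   z 0.0171 (array([442.1,  75.3]), 21.2, 6.4, 7.97)
rule_lock 0.59 [314. 345.] 457 [0.4483 0.0163 0.0328] (array([445.7,  -7. ]), 59.6, 18.9, 85.8)
   z 0.0333 (array([447.8,  16.9]), 18.8, 6.6, 5.01)
ledge 0.64 [ 47. 165.] 30814 [ 0.5812 -0.0556  0.0107] (array([562.5, -39.9]), 174.8, 87.6, 82.01)
   z 0.0109 (array([587.3, -42.3]), 170.7, 46.9, 86.39)
```

```bash
python3 -m jog '[[[0,0,0],[0,0,0]],[[0,0,0],[0,0,0]],[[0,0,0],[0,0,0]],[[0,0,0],[0,0,0]],[[0,0,0],[0,0,0]],[[0,0,0],[0,0,0]],[[0,0,0],[0,0,0]],[[0,0,0],[0,0,0]],[[0,0,0],[0,0,0]],[[0,0,0],[0,0,0]]]' 0.02; python3 m.py | grep -A9 "top rule"; python3 w.py w4
```

```text
time_s: 4.73
tcp_pos: [0.4505, -0.004, 0.0047]
ee_rot: [[-0.996, -0.091, -0.0], [-0.091, 0.996, -0.0], [0.0, -0.0, -1.0]]
wrist_force: [0.9, -0.5, -0.4]
gripper_width: 0.234
top rule 0.87 [470. 342.] 1783 med [ 0.2761 -0.229   0.0253] z [0.0126 0.0224 0.0253 0.027  0.0316]
   rect all (array([ 267.8, -223.5]), 184.5, 45.5, 121.61)
   rect medz (array([ 270.6, -222.9]), 182.2, 39.0, 120.01)
    yellow 212 [ 0.2359 -0.1626  0.0158] (array([ 234. , -164.7]), 39.9, 25.5, 120.54)
    red 107 [ 0.2673 -0.2137  0.0326] (array([290.3, -77.7]), 296.9, 22.0, 80.03)
top rule 0.37 [385. 261.] 42 med [ 0.4397 -0.0667  0.0253] z [0.01   0.0227 0.0253 0.0269 0.0306]
top ledge 0.66 [355. 174.] 6478 med [ 0.6239 -0.0122  0.0103] z [0.007  0.009  0.0103 0.0117 0.0148]
   rect all (array([583.8, -15.3]), 289.5, 194.9, 85.01)
   rect medz (array([621.8, -21.2]), 274.5, 111.8, 87.14)
    blue 627 [0.6267 0.0231 0.0106] (array([502.3,  35. ]), 355.2, 30.3, 174.66)
top hook 0.54 [442. 366.] 210 med [ 0.234  -0.1604  0.0159] z [0.013  0.0145 0.0159 0.0174 0.0188]
   rect all (array([ 234.7, -161. ]), 41.6, 
[... 866 characters left out ...]
, 120.16)
   rect medz (array([ 292.7, -257.8]), 93.5, 42.7, 120.32)
5.2333 [ 0.4505 -0.004   0.0048]
rule 0.78 [312. 246.] 16689 [ 0.4512 -0.0316  0.027 ] (array([448.6,   7.3]), 164.3, 44.0, 95.34)
   z 0.0271 (array([450. ,  -4.8]), 139.8, 38.1, 95.4)
hook 0.68 [315. 420.] 284 [0.4432 0.0749 0.0169] (array([442.6,  75.1]), 21.6, 6.2, 3.27)
   z 0.0171 (array([442.6,  75.1]), 21.6, 6.2, 3.27)
rule_lock 0.71 [314. 345.] 442 [0.4482 0.0163 0.0325] (array([448.4,  17.3]), 19.5, 7.2, 9.14)
   z 0.0333 (array([448. ,  16.8]), 18.8, 6.4, 6.18)
ledge 0.74 [ 50. 198.] 36511 [ 0.5816 -0.04    0.0107] (array([569.2,  -4.9]), 245.9, 83.4, 81.79)
   z 0.0109 (array([589.3,  -7.6]), 240.3, 46.7, 86.94)
```

View pics/w4.png

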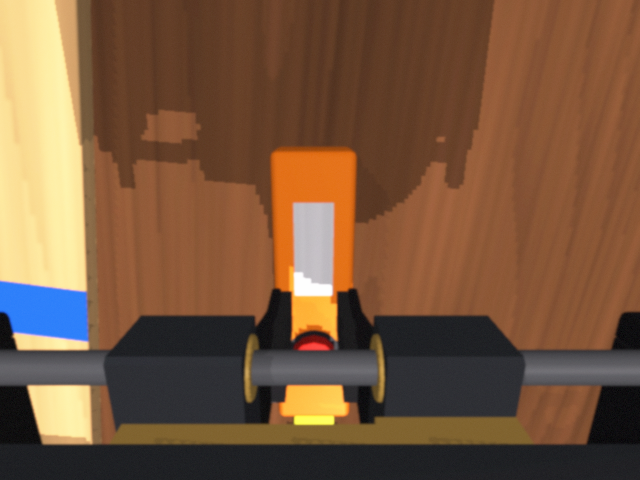

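The wrist view shows the fingers closed onto the case near row 345. The opening reads 20 mm where the case is 38 mm wide, so I'll check that from the scene camera.

Run:
```python
from h import *
s=r.sense();print(s['gripper_width'],np.round(s['wrist_force'],2),np.round(s['moment'],2))
p,d=r.capture('scene');cv2.imwrite('pics/s4.png',cv2.resize(p[190:310,240:400],(800,600),interpolation=cv2.INTER_CUBIC))
print(r.sense()['gripper_width'])
```

```text
0.22983304087526749 [0.37 0.47 0.52] [ 0.09 -0.03  0.04]
0.2306499407090091
```

View pics/s4.png

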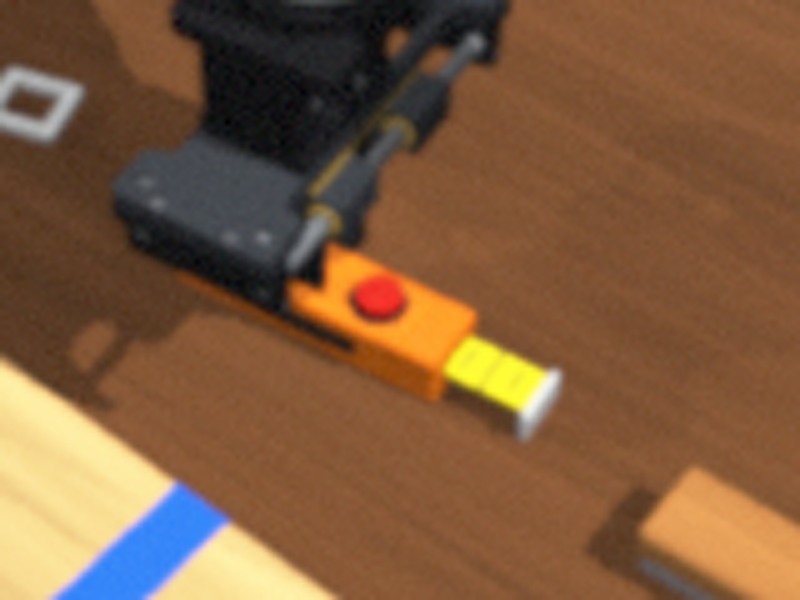

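View pics/w3.png

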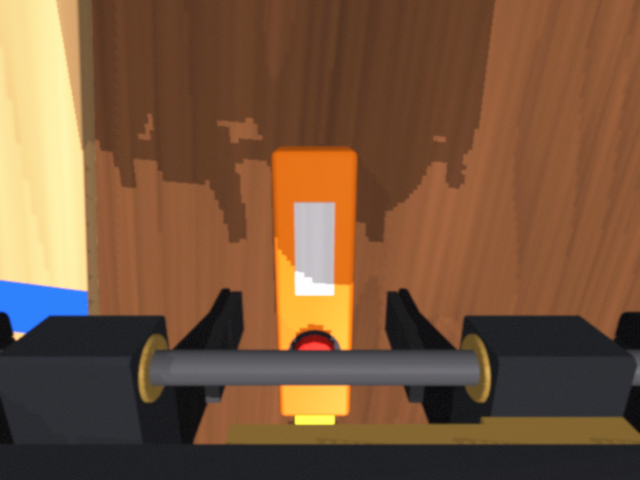

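```bash
python3 -m jog '[[[0,0,0],[0,0,0]],[[0,0,0],[0,0,0]],[[0,0,0],[0,0,0]],[[0,0,0],[0,0,0]],[[0,0,-0.002],[0,0,0]],[[0,0,-0.004],[0,0,0]],[[0,0,-0.007],[0,0,0]],[[0,0,-0.01],[0,0,0]],[[0,0,-0.01],[0,0,0]],[[0,0,-0.01],[0,0,0]]]' 0.0; python3 w.py w5
python3 - <<'E'
from h import *
s=r.sense();print(s['gripper_width'],np.round(s['wrist_force'],2),np.round(s['moment'],2))
p,d=r.capture('scene');cv2.imwrite('pics/s5.png',cv2.resize(p[190:310,240:400],(800,600),interpolation=cv2.INTER_CUBIC))
E
```

```text
time_s: 6.37
tcp_pos: [0.4508, -0.0039, 0.0151]
ee_rot: [[-0.996, -0.091, 0.001], [-0.091, 0.996, 0.0], [-0.001, 0.0, -1.0]]
wrist_force: [0.2, 0.7, 1.0]
gripper_width: 0.004
6.3667 [ 0.4508 -0.0039  0.0151]
rule 0.56 [314. 223.] 12451 [ 0.4526 -0.0398  0.0269] (array([447.3,   6.5]), 163.0, 41.0, 95.49)
   z 0.0271 (array([449.9,  -4.7]), 140.1, 38.0, 95.38)
ledge 0.89 [ 55. 192.] 40114 [ 0.586  -0.0399  0.0107] (array([561.4,  -5.1]), 248.4, 114.7, 82.26)
   z 0.0109 (array([594. ,  -7.8]), 244.5, 55.9, 86.95)
0.003923988312220188 [ 0.32 -0.01  0.01] [ 0.11 -0.03  0.03]
```

View pics/s5.png

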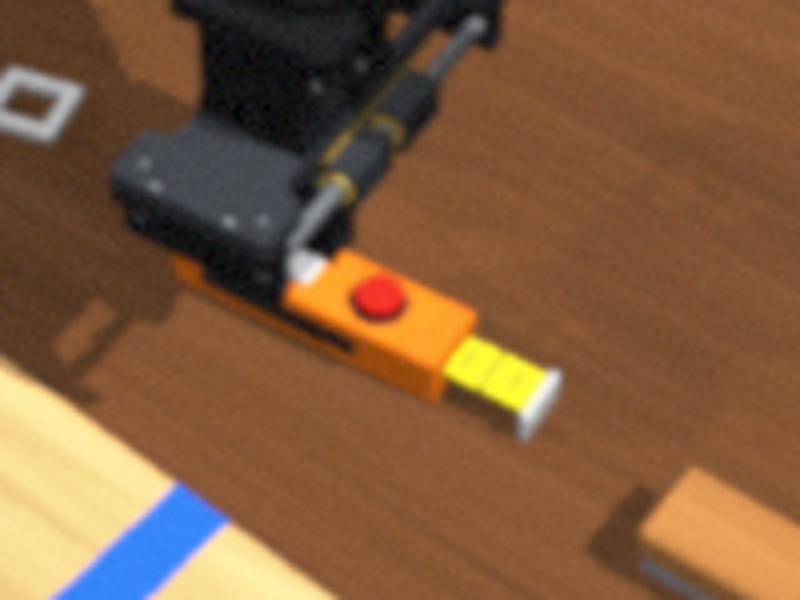

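View pics/w5.png

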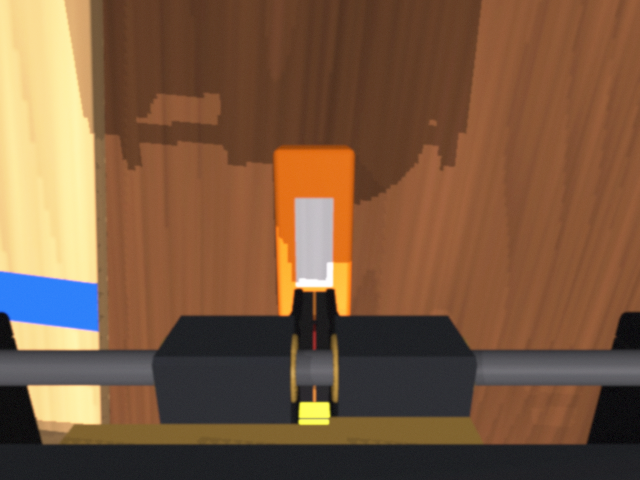

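The fingers closed fully with nothing between them, so the tips must have passed above the case. I'll measure where they really end from the depth already stored.

Run:
```python
import numpy as np
for n in ["w2","w3","w5"]:
    f=np.load(f'pics/{n}.npz');W=f['W']
    print(n)
    for (u,v) in [(236,293),(236,300),(230,310),(220,340),(215,380),(400,295),(400,310),(415,360),(304,293),(304,300),(326,300),(304,325),(326,345),(315,345),(314,290),(100,340),(250,340)]:
        print((u,v),np.round(W[v,u],4),f['p'][v,u])
```

```text
w2
(236, 293) [ 0.4867 -0.0044  0.1841] [24 25 28]
(236, 300) [ 0.4852 -0.0051  0.1923] [23 24 24]
(230, 310) [ 0.486  -0.0047  0.2008] [28 29 29]
(220, 340) [ 0.4849 -0.0051  0.2237] [23 25 25]
(215, 380) [ 0.4757 -0.0248  0.2708] [90 86 87]
(400, 295) [ 0.4149 -0.0117  0.1882] [20 19 21]
(400, 310) [ 0.4175 -0.0111  0.2015] [23 23 26]
(415, 360) [ 0.4317 -0.0328  0.2693] [87 83 83]
(304, 293) [ 0.4539  0.08   -0.002 ] [ 57 225 234]
(304, 300) [ 4.533e-01  8.660e-02 -4.000e-04] [ 56 200 215]
(326, 300) [0.4335 0.0767 0.0163] [ 80 253 254]
(304, 325) [0.4514 0.1064 0.0123] [117 202 206]
(326, 345) [ 0.4273  0.1351 -0.0019] [ 54  87 140]
(315, 345) [ 0.4383  0.1362 -0.0021] [ 54  84 138]
(314, 290) [0.4457 0.063  0.0265] [ 55 191 254]
(100, 340) [ 0.5011 -0.0319  0.2694] [33 29 28]
(250, 340) [ 0.5034  0.1353 -0.0007] [ 52  85 138]
w3
(236, 293) [ 0.458  -0.0884  0.2002] [29 27 32]
(236, 300) [ 0.4843 -0.0107  0.0468] [25 27 27]
(230, 310) [ 0.4849 -0.0109  0.0565] [30 29 31]
(220, 340) [ 0.4839 -0.0109  0.0786] [26 25 27]
(215, 380) [ 0.4747 -0.0309  0.1261] [96 92 91]
(400, 295) [ 0
[... 722 characters left out ...]
8  92 147]
(220, 340) [ 0.4741 -0.0399  0.134 ] [37 33 31]
(215, 380) [ 0.4732 -0.0356  0.142 ] [53 48 46]
(400, 295) [ 3.988e-01  6.200e-03 -1.000e-04] [ 57  90 144]
(400, 310) [ 0.3967  0.0167 -0.002 ] [ 59  92 148]
(415, 360) [ 0.4332 -0.0436  0.1415] [52 46 48]
(304, 293) [ 0.4554 -0.0134  0.0498] [27 30 38]
(304, 300) [ 0.4552 -0.0138  0.0576] [27 27 29]
(326, 300) [ 0.4459 -0.0142  0.0568] [18 20 19]
(304, 325) [ 0.4547 -0.0137  0.0785] [28 27 29]
(326, 345) [ 0.4469 -0.0143  0.0919] [26 25 27]
(315, 345) [0.4471 0.0228 0.0334] [ 37  39 125]
(314, 290) [ 0.4501 -0.0046  0.0265] [ 54 169 252]
(100, 340) [0.5696 0.0457 0.0097] [ 76 115 149]
(250, 340) [ 0.4675 -0.0407  0.1344] [35 32 31]
```

```bash
python3 - <<'E'
import numpy as np
for n,us,z0 in [("w2",(225,230,236,400,405),.15),("w3",(228,236,400,402),.005),("w5",(298,302,306,324,328,332),.0151)]:
    W=np.load(f'pics/{n}.npz')['W']
    for u in us:
        col=[(v,W[v,u,2]-z0,W[v,u,1]) for v in range(284,306)]
        f=[c for c in col if .024<c[1]<.06 and c[2]>-.03 and c[2]<0]
        print(n,u,[(a,round(b,4)) for a,b,_ in f[:3]])
E
python3 -m jog '[[[0,0,-0.01],[0,0,0]],[[0,0,-0.02],[0,0,0]],[[0,0,-0.02],[0,0,0]],[[0,0,-0.02],[0,0,0]],[[0,0,-0.02],[0,0,0]],[[0,0,-0.02],[0,0,0]],[[0,0,-0.02],[0,0,0]],[[0,0,-0.02],[0,0,0]],[[0,0,-0.02],[0,0,0]],[[0,0,-0.02],[0,0,0]]]' 0.065
```

```text
w2 225 [(288, np.float64(0.033)), (289, np.float64(0.0349)), (290, np.float64(0.0353))]
w2 230 [(289, np.float64(0.0335)), (290, np.float64(0.036)), (291, np.float64(0.0356))]
w2 236 [(291, np.float64(0.0337)), (292, np.float64(0.0353)), (293, np.float64(0.0341))]
w2 400 [(289, np.float64(0.0341)), (290, np.float64(0.035)), (291, np.float64(0.0358))]
w2 405 [(288, np.float64(0.0342)), (289, np.float64(0.0343)), (290, np.float64(0.0343))]
w3 228 [(288, np.float64(0.0327)), (289, np.float64(0.0345)), (290, np.float64(0.0344))]
w3 236 [(291, np.float64(0.0332)), (292, np.float64(0.0341)), (294, np.float64(0.0358))]
w3 400 [(289, np.float64(0.0348)), (290, np.float64(0.0357)), (291, np.float64(0.0368))]
w3 402 [(288, np.float64(0.0327)), (289, np.float64(0.0348)), (290, np.float64(0.0352))]
w5 298 [(288, np.float64(0.0331)), (289, np.float64(0.0342)), (290, np.float64(0.0349))]
w5 302 [(289, np.float64(0.0346)), (290, np.float64(0.0349)), (291, np.float64(0.0361))]
w5 306 [(291, np.float64(0.0335)), (292, np.float64(0.0338)), (293, np.float64(0.0356))]
w5 324 [(291, np.float64(0.0326)), (292, np.float64(0.0336)), (293, np.float64(0.0351))]
w5 328 [(288, np.float64(0.0335)), (289, np.float64(0.0337)), (290, np.float64(0.0347))]
w5 332 [(288, np.float64(0.0329)), (289, np.float64(0.0337)), (290, np.float64(0.0353))]
time_s: 7.5
tcp_pos: [0.4504, -0.004, 0.0346]
ee_rot: [[-0.996, -0.091, -0.0], [-0.091, 0.996, -0.0], [0.0, -0.0, -1.0]]
wrist_force: [0.7, -0.1, 0.3]
gripper_width: 0.676
```

The real fingertips end about 33 mm behind the reported TCP, so I'll aim 33 mm deeper and watch the force.

```bash
python3 -m jog '[[[0,0,0],[0,0,0]],[[0,0,0],[0,0,-0.04]],[[0,0,0.01],[0,0,-0.04]],[[0,0,0.02],[0,0,-0.04]],[[0,0,0.03],[0,0,-0.04]],[[0,0,0.04],[0,0,-0.04]],[[0,0,0.048],[0,0,-0.04]],[[0,0,0.054],[0,0,-0.04]],[[0,0,0.058],[0,0,-0.04]],[[0,0,0.06],[0,0,-0.04]]]' 0.065; python3 -m jog '[[[0,0,0.001],[0,0,0]],[[0,0,0.002],[0,0,0]],[[0,0,0.002],[0,0,0]],[[0,0,0.002],[0,0,0]],[[0,0,0.002],[0,0,0]],[[0,0,0.002],[0,0,0]],[[0,0,0.002],[0,0,0]],[[0,0,0.002],[0,0,0]],[[0,0,0.002],[0,0,0]],[[0,0,0.002],[0,0,0]]]' 0.02; python3 w.py w6
```

```text
time_s: 8.33
tcp_pos: [0.4504, -0.0041, -0.0257]
ee_rot: [[-0.996, -0.095, -0.001], [-0.095, 0.996, -0.0], [0.001, -0.0, -1.0]]
wrist_force: [-0.9, -0.5, -0.0]
gripper_width: 0.748
time_s: 9.17
tcp_pos: [0.4508, -0.0039, -0.027]
ee_rot: [[-0.995, -0.095, 0.001], [-0.095, 0.995, 0.0], [-0.001, 0.0, -1.0]]
wrist_force: [-0.7, 0.5, 3.8]
gripper_width: 0.437
9.1667 [ 0.4508 -0.0039 -0.027 ]
rule 0.97 [317. 266.] 22485 [ 0.4524 -0.035   0.027 ] (array([452.2, -16.9]), 115.6, 42.4, 95.96)
   z 0.0272 (array([451., -17.]), 115.4, 38.2, 95.57)
rule_lock 0.69 [314. 407.] 1744 [0.4474 0.0235 0.0339] (array([447.4,  24.5]), 21.1, 19.7, 7.18)
   z 0.034 (array([447.5,  24.5]), 20.9, 19.7, 7.18)
ledge 0.82 [ 30. 201.] 21053 [ 0.5696 -0.0449  0.0104] (array([553.1, -13.7]), 207.6, 67.0, 81.64)
   z 0.0107 (array([576.4, -18.7]), 200.3, 22.1, 86.84)
```

View pics/w6.png

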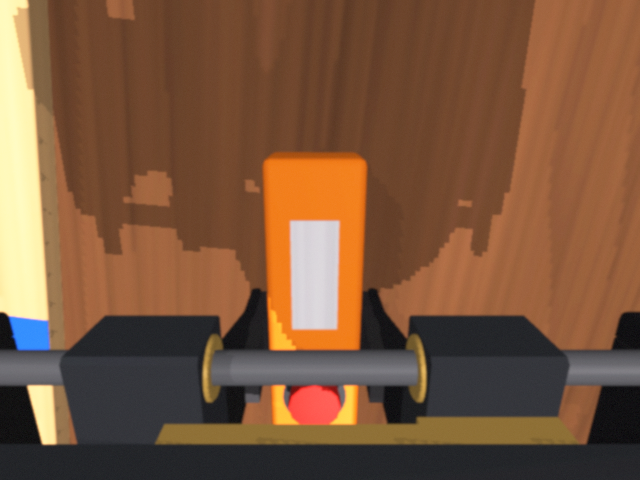

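Grasp confirmed: the opening is 38 mm and the picture shows the pads on both sides of the case. I'll lift it and carry it over the ledge.

```bash
python3 go.py 0.6235 0.024 0.02 177.05; python3 -m jog '[[[0,0,-0.005],[0,0,0]],[[0,0,-0.01],[0,0,0]],[[0,0,-0.018],[0,0,0]],[[0,0,-0.026],[0,0,0]],[[0,0,-0.034],[0,0,0]],[[0,0,-0.042],[0,0,0]],[[0,0,-0.048],[0,0,0]],[[0,0,-0.048],[0,0,0]],[[0,0,-0.048],[0,0,0]],[[0,0,-0.048],[0,0,0]]]' 0.02;python3 go.py 0.6235 0.024 0.02 177.05
```

```text
t 9.4167 tcp [ 0.4508 -0.0039 -0.027 ] toolx -174.56 F [0.06 0.76 5.28] gw 0.0376
shift [-0.1746  0.0114 -0.0469] turn [1.000e-03 7.000e-03 1.678e+00]
time_s: 10.25
tcp_pos: [0.4501, -0.0041, 0.0206]
ee_rot: [[-0.996, -0.094, -0.001], [-0.094, 0.996, -0.0], [0.001, 0.0, -1.0]]
wrist_force: [0.2, -0.3, -5.2]
gripper_width: 0.437
t 10.25 tcp [ 0.4501 -0.0041  0.0206] toolx -174.58 F [ 0.24 -0.28 -5.16] gw 0.038
shift [-0.1752  0.0116  0.0005] turn [-0.    -0.007  1.673]
```

```bash
python3 -m jog '[[[-0.01,0.001,0],[0,0,0.1]],[[-0.03,0.002,0],[0,0,0.3]],[[-0.055,0.004,0],[0,0,0.5]],[[-0.08,0.006,0],[0,0,0.7]],[[-0.105,0.007,0],[0,0,1.0]],[[-0.13,0.009,0],[0,0,1.3]],[[-0.15,0.01,0],[0,0,1.5]],[[-0.165,0.011,0],[0,0,1.67]],[[-0.172,0.0115,0],[0,0,1.67]],[[-0.175,0.0115,0],[0,0,1.67]]]' 0.02;python3 go.py 0.6235 0.024 0.02 177.05
cat > sc.py <<'E'
from h import *
import sys
n=sys.argv[1]
for c in ["top","scene"]:
    p,d=r.capture(c);W=cloud(c,d,r.calibration(c));np.savez(f'pics/{c}_{n}.npz',p=p,W=W)
    a=(slice(110,290),slice(260,500)) if c=='top' else (slice(190,370),slice(160,400))
    cv2.imwrite(f'pics/{c}_{n}.png',cv2.resize(p[a],(800,600),interpolation=cv2.INTER_CUBIC))
print(r.sense()['time_s'])
E
python3 sc.py a; python3 w.py w7
```

```text
time_s: 11.08
tcp_pos: [0.6245, 0.0241, 0.0194]
ee_rot: [[-0.999, 0.051, -0.001], [0.051, 0.999, -0.0], [0.001, -0.0, -1.0]]
wrist_force: [-1.1, -0.2, -4.7]
gripper_width: 0.431
t 11.0833 tcp [0.6245 0.0241 0.0194] toolx 177.08 F [-1.05 -0.16 -4.69] gw 0.0375
shift [ 0.001  -0.0002 -0.0006] turn [-0.004 -0.013  0.006]
11.1833
11.1833 [0.623  0.0238 0.0197]
rule 0.67 [315. 264.] 22656 [ 0.6209 -0.0072  0.0736] (array([621.9,  27. ]), 148.0, 54.1, 87.11)
   z 0.0738 (array([621.6,  11.3]), 116.5, 38.1, 86.99)
rule_lock 0.82 [315. 401.] 1825 [0.6238 0.0516 0.0804] (array([623.6,  54.3]), 24.4, 22.7, 80.88)
   z 0.0805 (array([623.7,  52.2]), 21.6, 19.9, 178.94)
ledge 0.83 [306. 116.] 53095 [ 0.6203 -0.0619  0.011 ] (array([622.3,   2.2]), 227.1, 117.6, 87.17)
   z 0.0111 (array([6.226e+02, 6.000e-01]), 223.9, 110.4, 86.95)
```

View pics/scene_a.png

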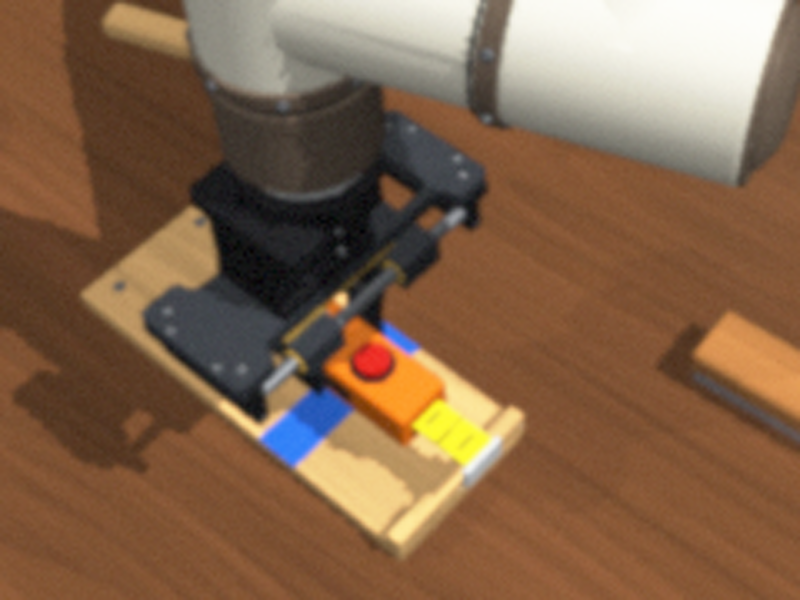

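View pics/w7.png

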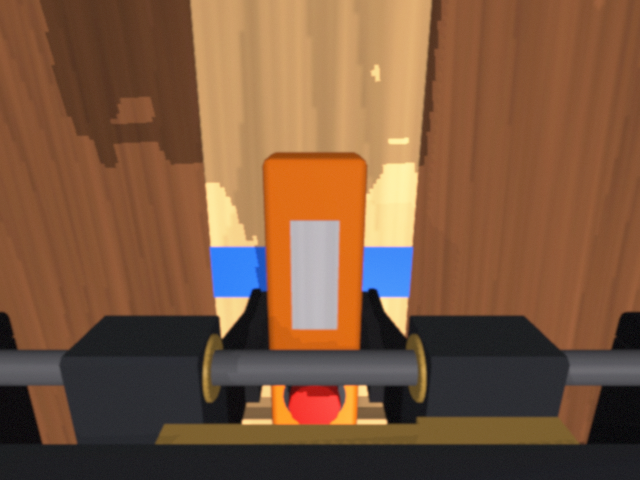

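View pics/top_a.png

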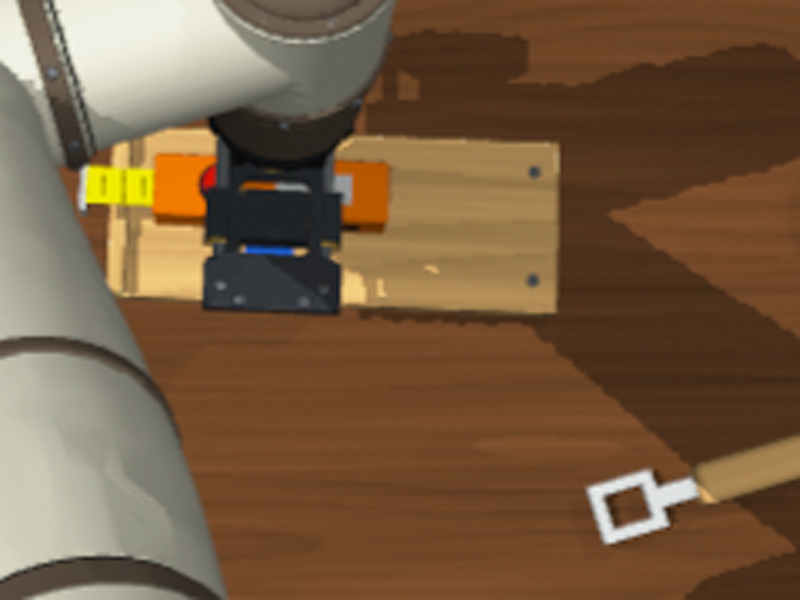

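The views show the rule level above the ledge and aligned with it, with the hook at about (90,188) in the top crop, just past the lip. I'll measure that clearance numerically.

```bash
cat > lf.py <<'E'
import numpy as np,sys
# cloud to ledge frame; profile along y for given x band
C=np.array([.6215,-.0187]);a=np.radians(87.05);y=np.array([np.cos(a),np.sin(a)]);x=np.array([np.sin(a),-np.cos(a)])
n=sys.argv[1]
for c in ["top","scene"]:
    f=np.load(f'pics/{c}_{n}.npz');W=f['W'];p=f['p'].astype(int)
    q=W[...,:2]-C;X=q@x*1000;Y=q@y*1000;Z=W[...,2]*1000
    m=(abs(X)<12)&(Y>60)&(Y<240)&(Z>4)
    for lo in range(60,240,6):
        k=m&(Y>=lo)&(Y<lo+6)
        if k.sum()>2: print(c,'rule y',lo,'n',k.sum(),'z',np.round(np.median(Z[k]),1),'bgr',np.median(p[k],0))
    for s in (1,-1):
        k=(X*s>25)&(X*s<50)&(Z>14)&(Z<30)&(Y>110)&(Y<160)
        if k.any():print(c,'lip side',s,k.sum(),'Y',np.round(np.percentile(Y[k],[5,50,95]),1),'z',np.round(np.median(Z[k]),1))
    b=(p[...,2]<80)&(p[...,0]>150)&(Z<25)&(abs(X)<55)&(abs(Y)<140)
    if b.any():print(c,'stripe Y',np.round(np.percentile(Y[b],[2,50,98]),1))
    o=(p[...,2]>150)&(p[...,1]-p[...,0]>30)&(p[...,1]<.75*p[...,2])&(Z>20)&(abs(X)<30)
    if o.any():print(c,'orange X/Y',np.round(np.percentile(X[o],[3,50,97]),1),np.round(np.percentile(Y[o],[2,98]),1))
E
python3 lf.py a
```

```text
top rule y 60 n 83 z 419.7 bgr [ 79.  96. 111.]
top rule y 66 n 93 z 416.8 bgr [ 77.  93. 109.]
top rule y 72 n 107 z 412.6 bgr [ 72.  87. 103.]
top rule y 78 n 104 z 409.9 bgr [ 76.  93. 109.]
top rule y 84 n 98 z 392.5 bgr [151. 175. 218.]
top rule y 90 n 98 z 390.2 bgr [184.5 203.5 230. ]
top rule y 96 n 92 z 389.4 bgr [188.5 207.  233. ]
top rule y 102 n 90 z 386.7 bgr [179.5 199.  233. ]
top rule y 108 n 92 z 384.9 bgr [169. 187. 228.]
top rule y 114 n 93 z 64.7 bgr [118. 210. 223.]
top rule y 120 n 90 z 63.1 bgr [ 79.5 209.  217. ]
top rule y 126 n 91 z 62.9 bgr [ 78. 198. 205.]
top rule y 132 n 80 z 63.7 bgr [ 78. 203. 213.]
top rule y 138 n 65 z 63.4 bgr [103. 208. 218.]
top rule y 144 n 51 z 63.8 bgr [  0. 212. 224.]
top rule y 150 n 51 z 63.0 bgr [ 61. 216. 219.]
top rule y 156 n 29 z 385.3 bgr [60. 72. 86.]
top rule y 162 n 14 z 384.1 bgr [132.5 144.  150. ]
top rule y 168 n 7 z 381.4 bgr [160. 176. 177.]
top rule y 174 n 4 z 382.6 bgr [157.  172.5 173.5]
top lip side 1 41 Y [124.6 134.5 140.5] z 21.4
top lip side -1 63 Y [129.4 134.9 139.6] z 20.7
top stripe Y [30.7 45.6 
[... 795 characters left out ...]
 n 184 z 368.1 bgr [156.5 218.5 219.5]
scene rule y 150 n 155 z 367.0 bgr [113. 130. 132.]
scene rule y 156 n 176 z 370.2 bgr [ 84.   97.  110.5]
scene rule y 162 n 197 z 370.8 bgr [ 82.  92. 101.]
scene rule y 168 n 136 z 368.7 bgr [171.5 185.5 188. ]
scene rule y 174 n 121 z 367.0 bgr [168. 182. 185.]
scene rule y 180 n 101 z 363.8 bgr [156. 169. 171.]
scene rule y 186 n 82 z 362.8 bgr [151.5 165.  168. ]
scene rule y 192 n 48 z 361.4 bgr [145.5 158.  160. ]
scene rule y 198 n 10 z 359.8 bgr [139.5 151.  153.5]
scene lip side 1 76 Y [133.1 138.4 142.3] z 20.9
scene lip side -1 50 Y [132.3 137.4 142.4] z 20.7
scene stripe Y [29.5 42.6 54. ]
scene orange X/Y [-28.5  -7.9  17.9] [ 47.5 585. ]
```

Hook inner face is at about ledge y = 152 mm, 12 mm beyond the lip's outer face. I'll lower to 1.5 mm above the board, then back away.

```bash
python3 -m jog '[[[0,0,0.004],[0,0,0]],[[0,0,0.01],[0,0,0]],[[0,0,0.016],[0,0,0]],[[0,0,0.022],[0,0,0]],[[0,0,0.027],[0,0,0]],[[0,0,0.031],[0,0,0]],[[0,0,0.0335],[0,0,0]],[[0,0,0.0345],[0,0,0]],[[0,0,0.0345],[0,0,0]],[[0,0,0.0345],[0,0,0]]]' 0.02
python3 -m jog '[[[0,-0.002,0],[0,0,0]],[[0,-0.004,0],[0,0,0]],[[0,-0.007,0],[0,0,0]],[[0,-0.01,0],[0,0,0]],[[0,-0.014,0],[0,0,0]],[[0,-0.018,0],[0,0,0]],[[0,-0.022,0],[0,0,0]],[[0,-0.026,0],[0,0,0]],[[0,-0.028,0],[0,0,0]],[[0,-0.028,0],[0,0,0]]]' 0.02
python3 sc.py b; python3 go.py 0.6199 -0.0487 -0.0161 177.05
```

```text
time_s: 12.27
tcp_pos: [0.6239, 0.024, -0.0136]
ee_rot: [[-0.999, 0.051, 0.0], [0.051, 0.999, 0.0], [-0.0, 0.0, -1.0]]
wrist_force: [-0.7, 0.6, -4.2]
gripper_width: 0.435
time_s: 13.1
tcp_pos: [0.6222, -0.0045, -0.0137]
ee_rot: [[-0.999, 0.052, 0.0], [0.052, 0.999, 0.0], [-0.0, 0.0, -1.0]]
wrist_force: [-0.0, 1.6, -4.3]
gripper_width: 0.432
13.2
t 13.2 tcp [ 0.6223 -0.004  -0.0137] toolx 177.07 F [ 0.17  0.82 -4.53] gw 0.0378
shift [ 0.0001 -0.0447  0.0024] turn [0.001 0.001 0.004]
```

View pics/scene_b.png

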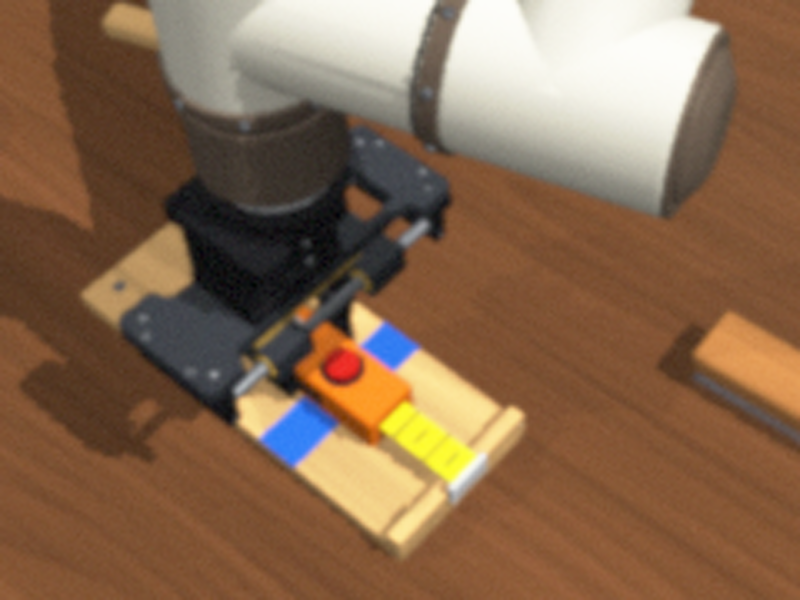

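View pics/top_b.png

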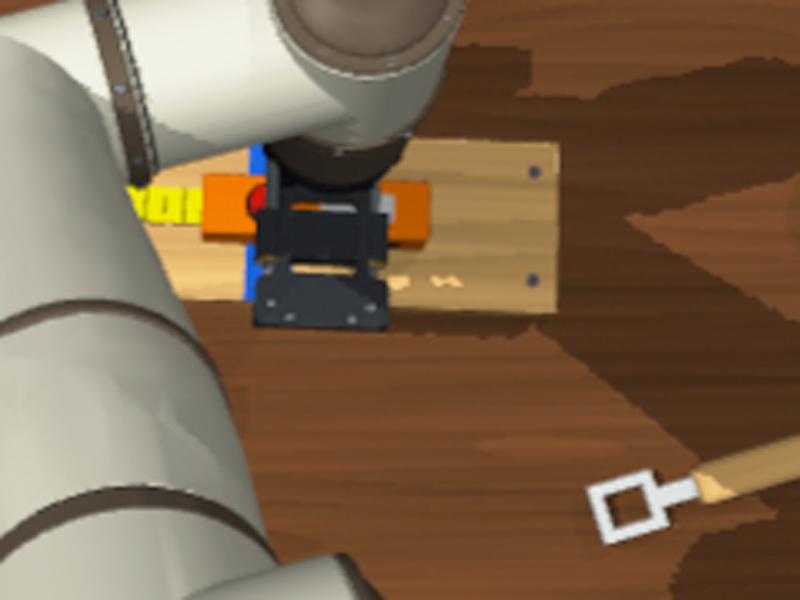

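The hook sits on the outer face of the lip, and the blade is now drawn longer (scene crop (465,475)). I'll continue back 44 mm.

```bash
python3 -m jog '[[[0,-0.004,0],[0,0,0]],[[0,-0.008,0],[0,0,0]],[[0,-0.013,0],[0,0,0]],[[0,-0.018,0],[0,0,0]],[[0,-0.024,0],[0,0,0]],[[0,-0.03,0],[0,0,0]],[[0,-0.036,0],[0,0,0]],[[0,-0.041,0],[0,0,0]],[[0,-0.044,0],[0,0,0]],[[0,-0.044,0],[0,0,0]]]' 0.02
python3 sc.py c; python3 w.py w8; python3 lf.py c | grep -v "rule y"; python3 go.py 0.6199 -0.0487 -0.0161 177.05
```

```text
time_s: 14.03
tcp_pos: [0.6198, -0.0487, -0.0138]
ee_rot: [[-0.999, 0.052, -0.0], [0.052, 0.999, -0.0], [0.0, -0.0, -1.0]]
wrist_force: [0.4, 1.1, -4.4]
gripper_width: 0.43
14.1333
14.1333 [ 0.62   -0.048  -0.0137]
rule 0.58 [317. 264.] 22927 [ 0.6177 -0.0789  0.0401] (array([618.9, -49.2]), 139.4, 46.2, 86.86)
   z 0.0403 (array([618.5, -60.9]), 115.8, 38.6, 87.19)
rule_lock 0.59 [315. 406.] 1802 [ 0.6205 -0.0204  0.047 ] (array([620.5, -19.9]), 21.7, 19.8, 0.78)
   z 0.0471 (array([620.5, -19.9]), 21.6, 19.8, 0.78)
ledge 0.74 [306. 145.] 52553 [ 0.6169 -0.1212  0.0109] (array([619. , -68.7]), 183.4, 118.1, 86.96)
   z 0.0111 (array([619.2, -67.7]), 181.4, 110.6, 87.04)
top stripe Y [29.3 40.4 54.7]
top orange X/Y [-27.5   0.4  27.6] [-95.7 639.6]
scene lip side 1 74 Y [133.4 138.9 142.1] z 20.8
scene lip side -1 74 Y [133.  138.4 142.4] z 21.1
scene stripe Y [30.2 43.3 53.7]
scene orange X/Y [-28.4  -8.7  17.3] [-29.4 585.3]
t 14.3833 tcp [ 0.62   -0.0476 -0.0138] toolx 177.1 F [ 0.29  0.94 -3.92] gw 0.0378
shift [ 0.0001 -0.0011  0.0023] turn [0.    0.001 0.01 ]
```

View pics/scene_c.png

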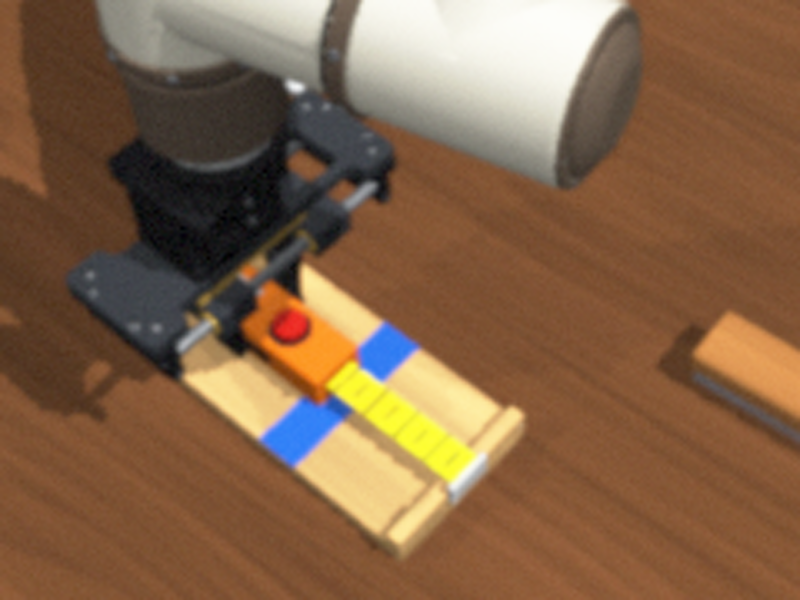

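The case front is at ledge y ≈ 39 mm, near the middle of the stripe. I'll lower the last 1.5 mm.

```bash
python3 -m jog '[[[0,0,0.0005],[0,0,0]],[[0,0,0.001],[0,0,0]],[[0,0,0.0015],[0,0,0]],[[0,0,0.0015],[0,0,0]],[[0,0,0.0015],[0,0,0]],[[0,0,0.0015],[0,0,0]],[[0,0,0.0015],[0,0,0]],[[0,0,0.0015],[0,0,0]],[[0,0,0.0015],[0,0,0]],[[0,0,0.0015],[0,0,0]]]' 0.02; python3 w.py w9 | grep -A1 -E "rule "
```

```text
time_s: 15.22
tcp_pos: [0.6201, -0.0478, -0.0149]
ee_rot: [[-0.999, 0.051, 0.0], [0.051, 0.999, 0.0], [-0.0, 0.0, -1.0]]
wrist_force: [-1.7, 4.0, 1.2]
gripper_width: 0.434
rule 0.98 [316. 266.] 22987 [ 0.6178 -0.0788  0.039 ] (array([619., -50.]), 138.0, 45.7, 87.11)
   z 0.0392 (array([618.6, -60.7]), 115.7, 38.1, 86.97)
```

```bash
python3 -m jog '[[[0,0,0],[0,0,0]],[[0,0,0],[0,0,0]],[[0,0,0],[0,0,0]],[[0,0,0],[0,0,0]],[[0,0,0],[0,0,0]],[[0,0,0],[0,0,0]],[[0,0,0],[0,0,0]],[[0,0,0],[0,0,0]],[[0,0,0],[0,0,0]],[[0,0,0],[0,0,0]]]' 0.06; python3 w.py w10 | grep -A1 -E "rule|ledge"
python3 -m jog '[[[0,0,-0.005],[0,0,0]],[[0,0,-0.015],[0,0,0]],[[0,0,-0.03],[0,0,0]],[[0,0,-0.05],[0,0,0]],[[0,-0.01,-0.07],[0,0,0]],[[0,-0.02,-0.09],[0,0,0]],[[0,-0.03,-0.11],[0,0,0]],[[0,-0.03,-0.12],[0,0,0]],[[0,-0.03,-0.12],[0,0,0]],[[0,-0.03,-0.12],[0,0,0]]]' 0.06; python3 sc.py d; python3 w.py w11;  python3 lf.py d | grep -v "rule y"
```

```text
time_s: 16.3
tcp_pos: [0.62, -0.0479, -0.0152]
ee_rot: [[-0.999, 0.051, 0.0], [0.051, 0.999, -0.0], [-0.0, -0.0, -1.0]]
wrist_force: [0.6, 0.3, -0.4]
gripper_width: 0.691
rule 0.67 [313. 264.] 22466 [ 0.6179 -0.0786  0.039 ] (array([618.6, -60.4]), 116.3, 38.1, 87.11)
   z 0.0392 (array([618.6, -60.3]), 116.3, 38.0, 87.02)
rule 0.63 [306. 150.] 57493 [ 0.617  -0.1185  0.011 ] (array([619.6, -59.5]), 202.2, 118.9, 87.18)
   z 0.0111 (array([619.3, -62.5]), 191.9, 110.5, 87.16)
rule_lock 0.96 [314. 403.] 1826 [ 0.6205 -0.0204  0.0458] (array([622.3, -40. ]), 69.2, 21.5, 94.59)
   z 0.0459 (array([620.5, -19.9]), 21.6, 19.3, 174.06)
ledge 0.75 [308. 151.] 57093 [ 0.6173 -0.1186  0.011 ] (array([619.1, -63.5]), 194.0, 118.4, 87.22)
   z 0.0111 (array([619.3, -62.5]), 191.9, 110.5, 87.14)
time_s: 17.38
tcp_pos: [0.6185, -0.0774, 0.1052]
ee_rot: [[-0.999, 0.051, 0.001], [0.051, 0.999, 0.001], [-0.001, 0.001, -1.0]]
wrist_force: [0.4, -0.0, -0.2]
gripper_width: 0.688
17.4833
17.4833 [ 0.6174 -0.0773  0.1034]
rule 0.76 [312. 269.] 10030 [ 0.6191 -0.0577  0.0388] (array([621. , -17.6]), 202.7
[... 211 characters left out ...]
86.9)
rule_lock 0.9 [312. 324.] 702 [ 0.6205 -0.0202  0.0458] (array([620.3, -19.1]), 21.4, 20.2, 86.92)
   z 0.046 (array([620.3, -19.1]), 21.4, 20.2, 86.92)
ledge 0.74 [284. 230.] 27609 [ 0.6168 -0.0797  0.0109] (array([621.2, -25.7]), 265.8, 116.1, 87.13)
   z 0.0111 (array([620.7, -28.8]), 258.6, 110.4, 87.06)
ledge 0.37 [314. 274.] 9906 [ 0.6192 -0.0575  0.0388] (array([620.5, -17.4]), 202.6, 38.0, 87.12)
   z 0.0391 (array([618.5, -56.2]), 124.5, 38.0, 87.12)
top orange X/Y [-27.6   1.   28.2] [-34.9 640.1]
scene lip side 1 78 Y [133.1 138.7 142.6] z 20.8
scene lip side -1 70 Y [132.6 138.7 142.5] z 21.2
scene stripe Y [30.3 43.  53.5]
scene orange X/Y [-28.2  -5.6  18. ] [-92.8 583.8]
```

View pics/w11.png

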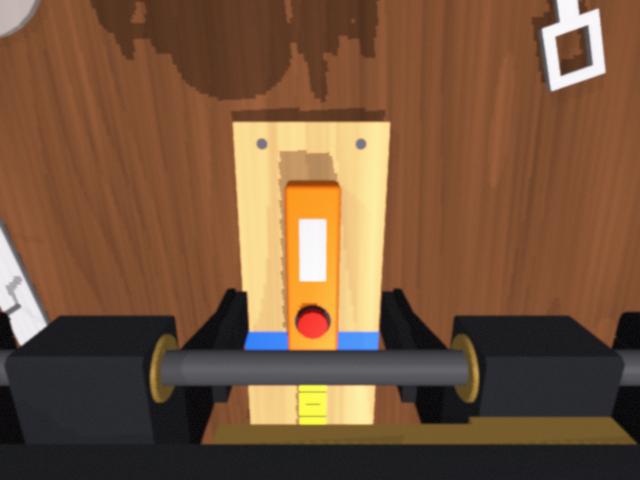

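View pics/scene_d.png

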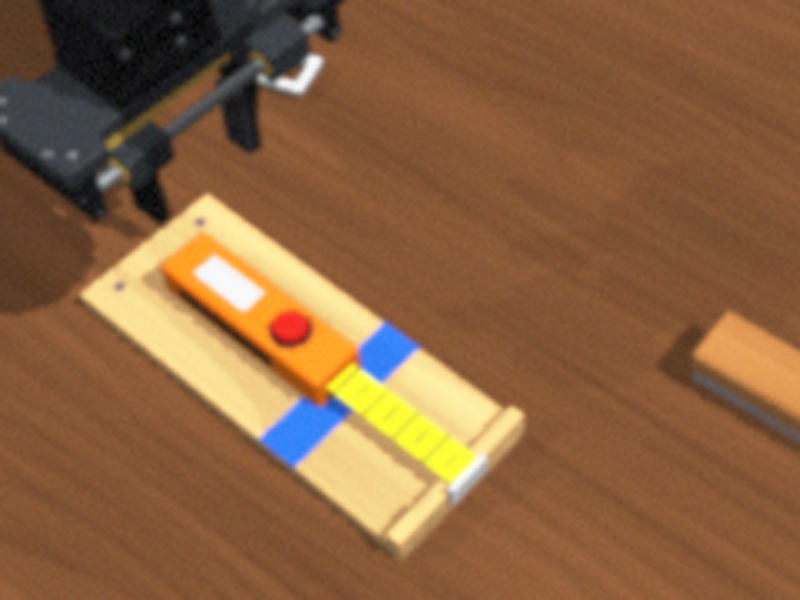

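The rule lies straight, hooked and held, with its front on the stripe. Next I'll press the button at about (0.6207, -0.019) with the fingers closed.

```bash
python3 go.py 0.6207 -0.019 0.02 177.05; python3 -m jog '[[[0,0.01,0],[0,0,0]],[[0,0.025,0],[0,0,0]],[[0,0.04,0],[0,0,0]],[[0,0.052,0],[0,0,0]],[[0,0.058,0],[0,0,0]],[[0,0.058,0],[0,0,0]],[[0,0.058,0.02],[0,0,0]],[[0,0.058,0.04],[0,0,0]],[[0,0.058,0.055],[0,0,0]],[[0,0.058,0.06],[0,0,0]]]' 0; python3 go.py 0.6207 -0.019 0.017 177.05
```

```text
t 17.7333 tcp [ 0.618  -0.0776  0.1037] toolx 177.1 F [ 0.83  0.32 -0.19] gw 0.0599
shift [0.0002 0.0587 0.0837] turn [-0.003 -0.021  0.01 ]
time_s: 18.57
tcp_pos: [0.6195, -0.0202, 0.0421]
ee_rot: [[-0.999, 0.052, -0.005], [0.052, 0.999, -0.001], [0.005, -0.001, -1.0]]
wrist_force: [-0.7, 0.7, -0.6]
gripper_width: 0.038
t 18.5667 tcp [ 0.6195 -0.0202  0.0421] toolx 177.04 F [-0.73  0.75 -0.56] gw 0.0033
shift [-0.0013  0.0013  0.0251] turn [-0.009 -0.055 -0.001]
```

```bash
python3 -m jog '[[[-0.001,0.001,0.008],[0,0,0]],[[-0.001,0.001,0.015],[0,0,0]],[[-0.001,0.001,0.02],[0,0,0]],[[-0.001,0.001,0.024],[0,0,0]],[[-0.001,0.001,0.026],[0,0,0]],[[-0.001,0.001,0.026],[0,0,0]],[[-0.001,0.001,0.026],[0,0,0]],[[-0.001,0.001,0.026],[0,0,0]],[[-0.001,0.001,0.026],[0,0,0]],[[-0.001,0.001,0.026],[0,0,0]]]' 0; python3 go.py 0.6207 -0.019 0.008 177.05; python3 sc.py e; python3 w.py w12
```

```text
time_s: 19.4
tcp_pos: [0.6227, -0.019, 0.0191]
ee_rot: [[-0.999, 0.051, 0.001], [0.051, 0.999, 0.0], [-0.001, 0.0, -1.0]]
wrist_force: [0.2, -0.4, 0.2]
gripper_width: -0.0
t 19.4 tcp [ 0.6227 -0.019   0.0191] toolx 177.08 F [ 0.16 -0.44  0.16] gw -0.0
shift [ 0.002  -0.0001  0.0111] turn [0.002 0.008 0.006]
19.5
19.5 [ 0.6226 -0.019   0.019 ]
rule 0.89 [318. 189.] 19402 [ 0.6183 -0.0728  0.0389] (array([620. , -27.9]), 186.9, 44.5, 86.97)
   z 0.0391 (array([618.3, -64.1]), 108.5, 38.1, 87.01)
hook 0.74 [314. 415.] 579 [0.6259 0.0576 0.0289] (array([625.8,  57.3]), 16.1, 16.1, 86.61)
   z 0.029 (array([625.8,  57.3]), 16.1, 16.1, 86.61)
rule_lock 0.53 [317. 287.] 323 [ 0.62   -0.0281  0.045 ] (array([616.7, -25.8]), 19.4, 9.2, 150.74)
   z 0.0454 (array([617., -25.]), 19.4, 7.1, 149.67)
ledge 0.96 [274. 122.] 48310 [ 0.6185 -0.1022  0.0109] (array([618.4, -75.4]), 161.0, 117.2, 87.28)
   z 0.0111 (array([618.7, -74.3]), 159.0, 110.3, 87.11)
```

View pics/scene_e.png

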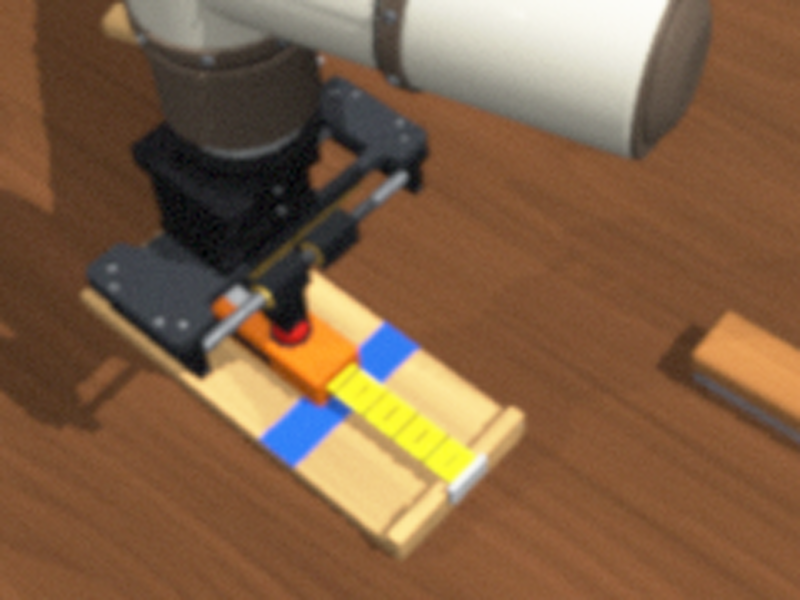

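View pics/w12.png

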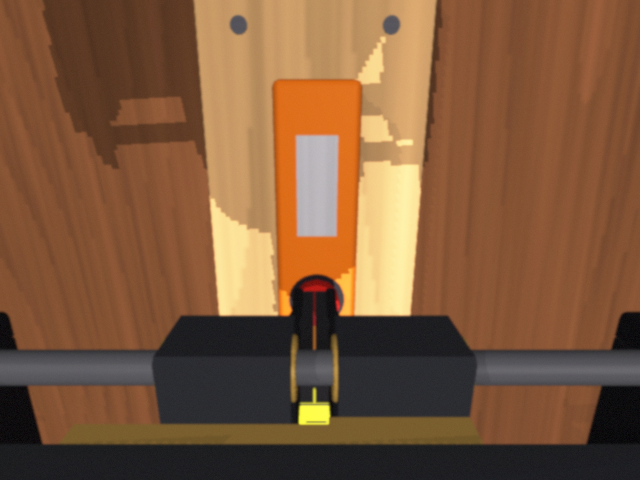

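The fingers are centred over the button, about 5 mm above it. I'll press now.

```bash
python3 -m jog '[[[0.001,0,0.002],[0,0,0]],[[0.002,0,0.004],[0,0,0]],[[0.002,0,0.0055],[0,0,0]],[[0.002,0,0.007],[0,0,0]],[[0.002,0,0.008],[0,0,0]],[[0.002,0,0.009],[0,0,0]],[[0.002,0,0.01],[0,0,0]],[[0.002,0,0.0105],[0,0,0]],[[0.002,0,0.011],[0,0,0]],[[0.002,0,0.011],[0,0,0]]]' 0; python3 go.py 0.6207 -0.019 0.008 177.05
```

```text
time_s: 20.58
tcp_pos: [0.6203, -0.0189, 0.0079]
ee_rot: [[-0.999, 0.051, -0.0], [0.051, 0.999, -0.0], [0.0, -0.0, -1.0]]
wrist_force: [-1.5, -0.0, 2.9]
gripper_width: 0.005
t 20.5833 tcp [ 0.6203 -0.0189  0.0079] toolx 177.08 F [-1.47 -0.04  2.93] gw 0.0004
shift [-0.0004 -0.     -0.0001] turn [-0.002 -0.004  0.006]
```

```bash
python3 -m jog '[[[0,0,0.0005],[0,0,0]],[[0,0,0.001],[0,0,0]],[[0,0,0.001],[0,0,0]],[[0,0,0.0015],[0,0,0]],[[0,0,0.0015],[0,0,0]],[[0,0,0.002],[0,0,0]],[[0,0,0.002],[0,0,0]],[[0,0,0.002],[0,0,0]],[[0,0,0.002],[0,0,0]],[[0,0,0.002],[0,0,0]]]' 0
python3 -m jog '[[[0,0,0.0005],[0,0,0]],[[0,0,0.001],[0,0,0]],[[0,0,0.001],[0,0,0]],[[0,0,0.0015],[0,0,0]],[[0,0,0.0015],[0,0,0]],[[0,0,0.002],[0,0,0]],[[0,0,0.002],[0,0,0]],[[0,0,0.002],[0,0,0]],[[0,0,0.002],[0,0,0]],[[0,0,0.002],[0,0,0]]]' 0
```

```text
time_s: 21.42
tcp_pos: [0.6203, -0.019, 0.0072]
ee_rot: [[-0.999, 0.05, 0.0], [0.05, 0.999, -0.0], [-0.0, -0.0, -1.0]]
wrist_force: [-5.1, 1.1, 9.0]
gripper_width: 0.005
time_s: 22.25
tcp_pos: [0.6204, -0.019, 0.0072]
ee_rot: [[-0.999, 0.05, 0.001], [0.05, 0.999, -0.001], [-0.001, -0.001, -1.0]]
wrist_force: [-8.0, 2.1, 18.6]
gripper_width: 0.005
```

It has bottomed out: the tip stopped at TCP z = 7.2 mm with the force rising to 18 N. I'll lift off and inspect.

```bash
python3 -m jog '[[[0,0,-0.004],[0,0,0]],[[0,0,-0.008],[0,0,0]],[[0,0,-0.015],[0,0,0]],[[0,0,-0.03],[0,0,0]],[[0,0,-0.05],[0,0,0]],[[0,-0.01,-0.07],[0,0,0]],[[0,-0.03,-0.09],[0,0,0]],[[0,-0.05,-0.11],[0,0,0]],[[0,-0.06,-0.12],[0,0,0]],[[0,-0.06,-0.12],[0,0,0]]]' 0; python3 sc.py f; python3 w.py w13;python3 m.py | grep -A8 -E "(top|scene) rule"
```

```text
time_s: 23.08
tcp_pos: [0.6192, -0.0805, 0.1265]
ee_rot: [[-0.999, 0.053, 0.006], [0.053, 0.999, -0.0], [-0.006, 0.0, -1.0]]
wrist_force: [-0.4, 0.1, -0.2]
gripper_width: 0.004
23.1833
23.1833 [ 0.6171 -0.0787  0.123 ]
rule 0.86 [313. 239.] 6242 [ 0.6187 -0.0772  0.0388] (array([619.8,  -9.4]), 218.8, 41.9, 87.77)
   z 0.039 (array([617.8, -67.9]), 101.4, 38.0, 86.99)
hook 0.74 [314. 415.] 498 [0.6257 0.0889 0.0289] (array([625.8,  87.8]), 23.8, 21.5, 86.41)
   z 0.0291 (array([625.8,  87.8]), 23.8, 21.5, 86.41)
ledge 0.9 [312. 176.] 19032 [ 0.6164 -0.1026  0.0109] (array([621. , -23.2]), 270.5, 110.2, 87.08)
   z 0.0111 (array([621. , -23.2]), 270.5, 110.2, 87.08)
top rule 0.92 [472. 344.] 1792 med [ 0.2778 -0.2313  0.0253] z [0.0114 0.0228 0.0253 0.027  0.0317]
   rect all (array([ 269., -169.]), 301.1, 86.0, 98.51)
   rect medz (array([ 273.4, -227.7]), 171.5, 38.5, 120.4)
    yellow 197 [ 0.2377 -0.165   0.016 ] (array([272.8, -56. ]), 266.0, 33.2, 73.31)
    red 104 [ 0.2671 -0.2136  0.0324] (array([290.6, -77.7]), 297.0, 21.4, 80.03)
top ledge 0.97 [376. 190.] 1183 med [ 0.587 
[... 826 characters left out ...]
 19.6, 143.52)
scene rule 0.65 [280. 172.] 850 med [ 0.2788 -0.2184  0.0243] z [0.0042 0.0164 0.0243 0.0265 0.0297]
   rect all (array([ 257.9, -225.3]), 181.6, 72.7, 117.34)
   rect medz (array([ 271.4, -219.4]), 179.7, 41.8, 118.04)
    yellow 82 [ 0.2371 -0.1633  0.0167] (array([ 236.3, -163.1]), 35.9, 25.6, 120.45)
    red 29 [ 0.2688 -0.2123  0.0329] (array([ 266.7, -213.3]), 19.4, 13.1, 40.1)
scene ledge 0.73 [250. 309.] 4543 med [0.6428 0.0104 0.0102] z [0.0059 0.0091 0.0102 0.0113 0.0201]
   rect all (array([618.5, -19.3]), 293.1, 118.7, 86.79)
   rect medz (array([621.4, -16.2]), 282.2, 112.0, 86.89)
    orange 44 [ 0.6348 -0.0868  0.014 ] (array([618.9, -72.8]), 127.3, 37.9, 86.54)
```

View pics/scene_f.png

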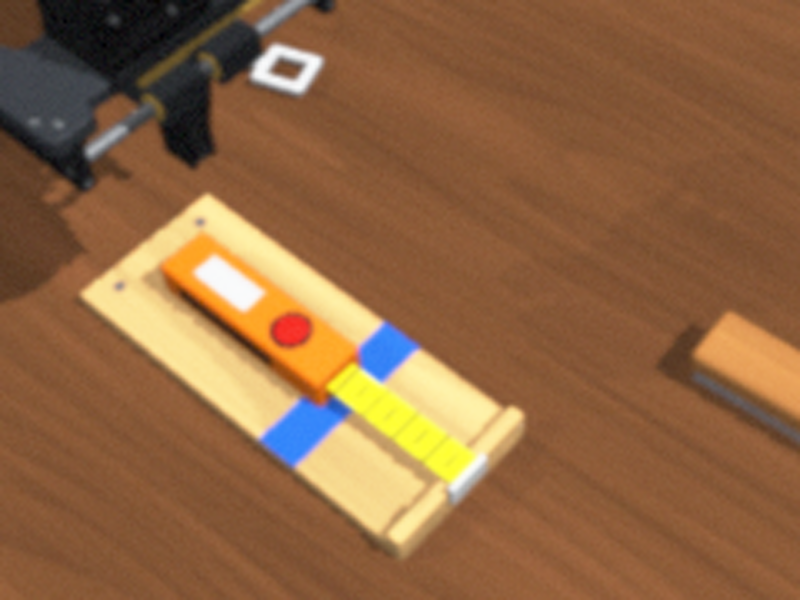

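View pics/w13.png

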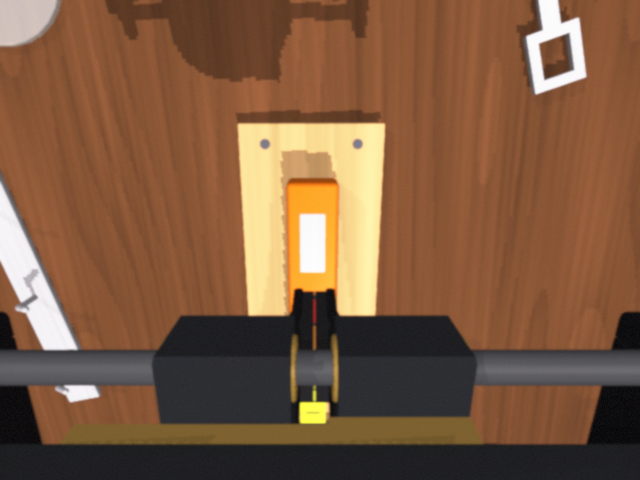

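The button is now nearly flush with the case, the hook is still on the lip, the front is still on the stripe and the arm is clear. I'll hand the job in.

```bash
python3 -c "
from station import r
s=r.sense();print(s['time_s'],s['tcp_pos'],s['wrist_force']);print(r.finish_job())"
```

```text
23.9333 [ 0.61741654 -0.07881002  0.12379321] [1.25785078 0.15383066 0.98593517]
the job is handed in; nothing more can be done
None
```

The orange rule is hooked over the outer side of the lip. It lies straight along the ledge with its front end on the blue stripe, and the red lock button is pressed down. I handed the job in at 23.9 s with the arm clear of everything.

- **Grasp:** My first close caught nothing. The fingertips actually end about 33 mm short of the reported TCP, so they shut above the case without touching it. Going 33 mm deeper gave a firm grip, with the opening reading 38 mm.
- **Rule position:** The rule's angle is about 87.0° and the ledge's about 87.1°. The front end measured at ledge y ≈ 39–40 mm before the press, against a stripe centre of 40 mm. The last picture shows it still on the stripe, and the hook on the outside of the lip.
- **Lock button:** It stopped moving at about 9 N, and 18.6 N moved it no further. Afterwards its top measured about 5.3 mm lower by camera, against the stated 6 mm, which is within the depth error. It now looks nearly flush with the case.
- **Disagreements:** The cameras' heights read 1–2 mm low, and positions differed by 2–4 mm between cameras. During the press there was a sideways force of about 8 N, but the case did not visibly move.
- **Other objects:** The purple look-alike stayed where it was, and I saw nothing else moved. I did not measure the remaining objects one by one.

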